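# Read the mark under two sample jars and sort them

## Robot

A 6-joint arm with a two-finger parallel gripper is mounted at the origin on the work surface. World frame = base frame: x ahead of the robot, y to its left, z up, the work surface at z = 0. Lengths are in mm, angles in degrees, forces in N, time in s.
With the tool pointing down it reaches from about 300 to 850 mm from the base axis. Payload 4.2 kg.
Tool frame: the origin (TCP) lies midway between the tips of the shut fingers; the grasp point (between the pads) lies 19 mm behind it (env.grasp_offset is the distance from the TCP to the grasp point, in mm); z points along the fingers, y is the line along which they close (so a half turn about z gives the same grasp; the last joint's range is limited). The gripper opens to 91 mm and grips with 3 to 60 N. Pads are 32 mm wide; open, the fingers measure 118 mm over their backs; the gripper's body (76 mm by 178 mm) begins 60 mm behind the grasp point.
Start: joints at [-69.041, 18.312, 89.639, -0, 72.044, -1.146], TCP at [216.377, -532.751, 213.976] pointing down, gripper open.
Joint ranges: [-177.97, 177.97], [-48.28, 115.42], [12.27, 149.76], [-77.06, 257.06], [2.81, 150.46], [-146.56, 146.56]. Speed limits (degrees/s): [147.25, 147.25, 180, 180, 180, 180].

## Interface

Orientations are given as [roll, pitch, yaw] about the fixed x, y, z axes, in that order (R = Rz(yaw) Ry(pitch) Rx(roll)).
In Python, from workcell import env, optics gives the robot as it stands. The module is installed in compiled form; this text tells all that it offers.
- The arm moves only by the tool send_rows, never from a script. Its argument "targets" is a list that holds one entry, the list of rows, each a list of 7 numbers: the turn, a rotation vector about the world's x, y, z scaled (see below), then the shift along the world's x, y, z scaled (see below), then the closure, from -1 (fully open) to 1 (shut). In form: [[[rx, ry, rz, x, y, z, gripper], ...]]. A call has 1 to 12 rows; each row shifts and turns the commanded pose from where the row before left it; what a row does not reach is not made up. The controller multiplies each number of a shift by 0.2 m and each number of a turn by pi/2 rad. A row lasts 1/10 s, in which the tool goes at most 50 mm and 8.59 degrees, less where a joint would pass 70% of its speed; a pose out of reach is approached as far as the arm can. A call with a number of a shift or a turn outside -1 to 1 is refused whole. A call with a gripper value outside its range is refused whole. The fingers move at their own pace and stop on an object; "grip_force" is the grip in N (left out, the last holds). Time passes only in rows, so rows that do not move let the fingers close. It gives the time, the measured TCP pose, the force, the opening and the grip force at its end, in the units of the state.
- env.state(): the state, without advancing time (a new reading comes with each control period).
- optics.grab_frame(name): name is "scene" or "top" or "wrist"; returns (picture, depth): 480x640x3 uint8, red, green, blue; 480x640 float32, mm along the optical axis (not along the pixel's ray), 0 where there is no reading.
- optics.camera_info(name): a dict with "camera_matrix" (3x3 intrinsics, pixels), "R" (3x3) and "t" (3): a world point X has camera coordinates R X + t; the wrist camera has in their place "mount" (4x4, takes a point from camera to tool coordinates, whose origin is the TCP and whose axes are the flange's). Camera axes: x right, y down, z forward; pixel columns grow to the right and rows downward; lengths in mm; the calibration is good to about 2 mm. The wrist camera is an equidistant fisheye: a pixel r from the principal point sees the ray r / f radians off the axis. A picture is of the moment at which its call begins: read the wrist's pose just before it. camera_info takes no time and is no camera call.
- env.job_done(): hands the job in; it is judged then, once.
Trained networks look in the newest picture that a camera, given by its name, has taken for a name from the list of things; names that differ only in an ending like _2 or _b are one class to them, and where a whole thing is asked for, a point or a joint stands for the part that bears it (a point fixed in the world has none). Each returns a list of dicts, best first, with "conf" (0 to 1); they miss things now and then, are a little off and sometimes report something else, mostly with a low value. They report only what shows in the picture. A call takes as long as a camera call.
- optics.silhouettes(camera, name): "mask" (480x640 bool, what is visible of it) and "at" ([column, row] in pixels, amid what is visible of it).
- optics.place_of(camera, name): "at" ([column, row] in pixels: a listed point, or the origin of a listed thing).
The state is a dict: "time_s": time; "qpos": joint angles; "qvel": joint speeds; "effort": joint torques, N m; "ee_pos": TCP position; "ee_rot": TCP orientation; "force": force on the tool from outside, world axes, zero at the start; "torque": the same for the moment, N m; "gripper_width": finger opening in mm; "gripper_force": force on a finger pad.
Only numpy, scipy, OpenCV 4.12 (cv2) and the standard library are available. Lean on these libraries where they do the work, as an engineer would, in place of code of your own. Each camera call takes 0.05 s, during which the arm holds its last target. There are 200 camera calls.

## Task

The two white sample jars with black caps each carry a blue or a yellow mark underneath. Take them one after the other, leaving the second where it is until the first is put away: lift the jar, tip it at least 60 degrees over from upright and hold it so for a second to read its underside, then set it down gently (no dropping) to stand upright in the tray of the same colour as its mark and let go.

Things in the scene. Friction and masses are not known exactly. Their poses are not given: they have to be found in the camera images.
- jar_blue: A white plastic sample jar with a black screw cap: upright cylinder, body 50 mm in diameter and 52 mm high, cap 47 mm in diameter, 72 mm high in all, about 0.12 kg. Seen from above or the side the two black-capped jars are exactly alike and they swap places at random; this is the one with a round blue mark, 42 mm across, on its underside. Origin: centre of the underside; z axis up through the cap.
- jar_yellow: A white plastic sample jar with a black screw cap: upright cylinder, body 50 mm in diameter and 52 mm high, cap 47 mm in diameter, 72 mm high in all, about 0.12 kg. Seen from above or the side the two black-capped jars are exactly alike and they swap places at random; this is the one with a round yellow mark, 42 mm across, on its underside. Origin: centre of the underside; z axis up through the cap.
- tray_blue: The open blue tray, 150 x 150 mm outside, walls 4 mm thick and 25 mm high, inner floor about 4 mm above the bench; it is fixed to the bench. The two trays swap sides at random. Origin: centre of its underside, at bench height; its x and y axes run along its sides.
- tray_yellow: The open yellow tray, 150 x 150 mm outside, walls 4 mm thick and 25 mm high, inner floor about 4 mm above the bench; it is fixed to the bench. The two trays swap sides at random. Origin: centre of its underside, at bench height; its x and y axes run along its sides.

How it is judged (in metres and radians):
On the way, in this order (a step that is already met when the one before it is completed fails the run):
1. one black-capped jar is held in the fingers clear of the bench, tipped about 60 degrees or more (55 counts), the other not yet moved ((((angle between jar_blue's own z axis and vertical above 0.96 rad and height (world z) of jar_blue above 0.04 m and contact force between the fingers and jar_blue above 0.3 N) and distance of jar_yellow from where it was at the start of the episode below 0.03 m) or ((angle between jar_yellow's own z axis and vertical above 0.96 rad and height (world z) of jar_yellow above 0.04 m and contact force between the fingers and jar_yellow above 0.3 N) and distance of jar_blue from where it was at the start of the episode below 0.03 m))), for 0.5 s.
2. that jar stands released in the tray of its mark's colour, the other not yet moved (within 30 mm of its start) ((((horizontal distance between jar_blue and tray_blue below 0.068 m and height (world z) of jar_blue below 0.016 m and angle between jar_blue's own z axis and vertical below 0.175 rad and linear speed of jar_blue below 0.03 m/s and contact force between the fingers and jar_blue below 0.1 N) and distance of jar_yellow from where it was at the start of the episode below 0.03 m) or ((horizontal distance between jar_yellow and tray_yellow below 0.068 m and height (world z) of jar_yellow below 0.016 m and angle between jar_yellow's own z axis and vertical below 0.175 rad and linear speed of jar_yellow below 0.03 m/s and contact force between the fingers and jar_yellow below 0.1 N) and distance of jar_blue from where it was at the start of the episode below 0.03 m))), for 0.2 s.
3. the other jar is held clear of the bench, tipped about 60 degrees or more (55 counts), while the first stands in its tray ((((horizontal distance between jar_blue and tray_blue below 0.068 m and height (world z) of jar_blue below 0.016 m and angle between jar_blue's own z axis and vertical below 0.175 rad and linear speed of jar_blue below 0.03 m/s and contact force between the fingers and jar_blue below 0.1 N) and (angle between jar_yellow's own z axis and vertical above 0.96 rad and height (world z) of jar_yellow above 0.04 m and contact force between the fingers and jar_yellow above 0.3 N)) or ((horizontal distance between jar_yellow and tray_yellow below 0.068 m and height (world z) of jar_yellow below 0.016 m and angle between jar_yellow's own z axis and vertical below 0.175 rad and linear speed of jar_yellow below 0.03 m/s and contact force between the fingers and jar_yellow below 0.1 N) and (angle between jar_blue's own z axis and vertical above 0.96 rad and height (world z) of jar_blue above 0.04 m and contact force between the fingers and jar_blue above 0.3 N)))), for 0.5 s.
At the end, for the whole second after the job is handed in: The jar with the blue mark stands in the blue tray and the jar with the yellow mark in the yellow tray, each on the tray's floor anywhere within its walls, upright within 10 degrees, at rest and released (horizontal distance between jar_blue and tray_blue below 0.068 m and height (world z) of each of jar_blue, jar_yellow below 0.016 m and angle between each of jar_blue, jar_yellow's own z axis and vertical below 0.175 rad and linear speed of each of jar_blue, jar_yellow below 0.03 m/s and contact force between the fingers and jar_blue below 0.1 N and horizontal distance between jar_yellow and tray_yellow below 0.068 m and contact force between the fingers and jar_yellow below 0.1 N); the robot touches nothing.
It fails at once if a jar is dropped (falls freely, faster than 0.7 m/s) ((linear speed of jar_blue above 0.7 m/s and contact force between the fingers and jar_blue below 0.05 N) or (linear speed of jar_yellow above 0.7 m/s and contact force between the fingers and jar_yellow below 0.05 N)).
It also fails if it takes over 72 s, if anything falls off the work surface, if the arm or the gripper's body presses on something with over 40 N, if the wrist force passes 120 N, or if a joint passes its speed limit or range.

## Working session

There is one attempt and no reset: what is moved stays moved. The work goes in short steps, Python scripts to look and compute and a tool call to move; the robot and the scene stay as the last step left them, time stands still between calls to the robot, and variables do not carry over. Pictures are saved under pics/ and viewed, at most 10 in all, crops included, and the job is handed in when it is done.

Besides the shell and the picture viewer there is one more tool, called after "Emit:" as a command line: name --argument value ..., lists and objects as JSON in quotes. send_rows: Moves the arm, as the interface text tells. Its arguments: {"type":"object","properties":{"targets":{"type":"array"},"grip_force":{"type":"number"}},"required":["targets"]}

```bash
mkdir -p pics; cat > h.py <<'E'
from workcell import env, optics
import numpy as np, cv2
def world(cam,u,v,d):
    c=optics.camera_info(cam);K=np.array(c["camera_matrix"])
    p=np.array([(u-K[0,2])/K[0,0]*d,(v-K[1,2])/K[1,1]*d,d])
    return np.array(c["R"]).T@(p-np.array(c["t"]))
def maskpts(cam,m,dep):
    v,u=np.nonzero(m&(dep>0));d=dep[v,u]
    c=optics.camera_info(cam);K=np.array(c["camera_matrix"])
    p=np.stack([(u-K[0,2])/K[0,0]*d,(v-K[1,2])/K[1,1]*d,d],1)
    return (p-np.array(c["t"]))@np.array(c["R"])
E
python3 - <<'E'
from h import *
np.set_printoptions(precision=1,suppress=True)
s=env.state();print(s)
for cam in ("top","scene"):
    im,dep=optics.grab_frame(cam);cv2.imwrite(f"pics/{cam}0.png",im[:,:,::-1])
    for n in ("jar_blue","jar_yellow","tray_blue","tray_yellow"):
        for r in optics.silhouettes(cam,n):
            p=maskpts(cam,r["mask"],dep)
            if len(p)<20: continue
            top=p[p[:,2]>p[:,2].max()-8]
            print(cam,n,r["conf"],r["at"],len(p),p.min(0),p.max(0),"top",(top.min(0)+top.max(0))/2)
E
```

```text
{'time_s': 0.0, 'qpos': array([-69. ,  18.4,  89.7,  -0. ,  72. ,  -1.1]), 'qvel': array([ 0.1, -0.1, -0.1, -0. ,  0. ,  0. ]), 'effort': array([ -0. , -41.2, -23.2,   0.1,   0. ,  -0. ]), 'ee_pos': array([ 216.2, -532.3,  213.1]), 'ee_rot': array([-179.9,   -0. ,   22.1]), 'force': array([-0.1, -0.1, -0.7]), 'torque': array([-0.,  0., -0.]), 'gripper_force': 0.0, 'gripper_width': 91.45651512539631}
top jar_blue 0.91 [353.2, 262.8] 515 [ 482.  -102.7   27.8] [526.7 -54.8  78.1] top [503.9 -79.5  74.1]
top jar_yellow 0.84 [251.4, 264.9] 585 [484.7 100.5   0.4] [533.8 157.7  77.5] top [508.4 124.9  73.5]
top tray_blue 0.83 [168.8, 263.2] 6006 [425.6 199.9  -3.8] [597.1 379.1  31.7] top [511.8 284.8  27.7]
top tray_yellow 0.55 [468.6, 276.2] 5783 [ 401.8 -386.5   -4.6] [ 559.5 -226.8   30.3] top [ 480.7 -305.8   26.3]
scene jar_blue 0.89 [294.7, 233.5] 775 [ 427.5 -115.7   -3.4] [528.6 -56.   76.1] top [503.4 -81.1  72.3]
scene tray_blue 0.93 [466.5, 254.1] 5091 [412.5 198.3  -2.7] [597.  380.6  30.4] top [510.8 284.3  26.4]
scene tray_yellow 0.61 [197.2, 224.5] 4530 [ 387.  -387.7   -2.3] [ 560.4 -227.5   28.8] top [ 480.9 -308.    24.8]
```

View pics/top0.png

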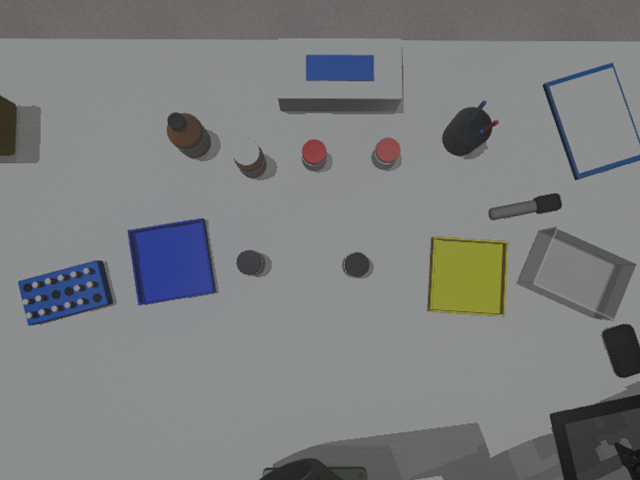

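View pics/scene0.png

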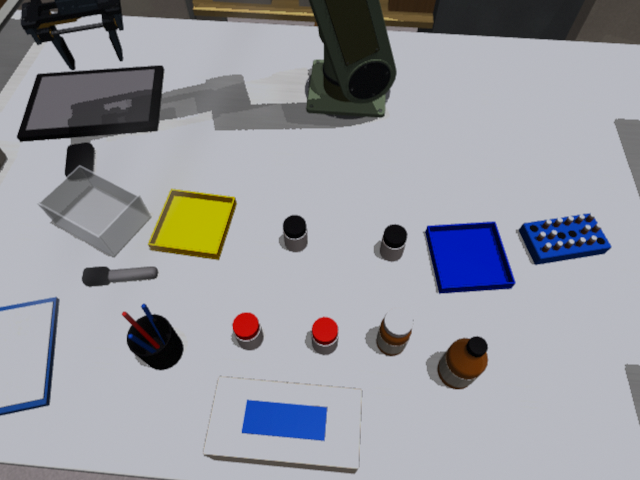

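The top picture shows the black-capped jars at pixels (251,263) and (357,265), the blue tray at (172,262) and the yellow one at (468,276). The scene view agrees, with clear space around both. I'll take the right-hand jar at (504,-80) first.

Emit:
send_rows --targets '[[[0,0,-0.0205,0.12,0.1885,0,-1],[0,0,-0.0205,0.12,0.1885,0,-1],[0,0,-0.0205,0.12,0.1885,0,-1],[0,0,-0.0205,0.12,0.1885,0,-1],[0,0,-0.0205,0.12,0.1885,0,-1],[0,0,-0.0205,0.12,0.1885,0,-1],[0,0,-0.0205,0.12,0.1885,0,-1],[0,0,-0.0205,0.12,0.1885,0,-1],[0,0,-0.0205,0.12,0.1885,0,-1],[0,0,-0.0205,0.12,0.1885,0,-1],[0,0,-0.0205,0.12,0.1885,0,-1],[0,0,-0.0205,0.12,0.1885,0,-1]]]'

```text
time_s: 1.7
ee_pos: [505.2, -78.6, 214.2]
ee_rot: [180.0, -0.0, -0.1]
force: [0.8, -1.3, -0.2]
gripper_width: 91.1
gripper_force: 0.0
```

Emit:
send_rows --targets '[[[0,0,0,0,0,0,-1],[0,0,0,0,0,0,-1]]]'

```text
time_s: 1.9
ee_pos: [504.5, -79.7, 213.8]
ee_rot: [180.0, 0.0, 0.1]
force: [-0.5, -0.8, 0.0]
gripper_width: 90.8
gripper_force: 0.0
```

Emit:
send_rows --targets '[[[0,0,0,0,0,-0.14,-1],[0,0,0,0,0,-0.14,-1],[0,0,0,0,0,-0.14,-1],[0,0,0,0,0,-0.14,-1],[0,0,0,0,0,-0.14,-1],[0,0,0,0,0,-0.12,-1],[0,0,0,0,0,-0.08,-1],[0,0,0,0,0,-0.05,-1],[0,0,0,0,0,0,-1],[0,0,0,0,0,0,-1]]]'

```text
time_s: 2.9
ee_pos: [504.7, -81.1, 24.6]
ee_rot: [180.0, -0.1, -0.1]
force: [-0.4, 0.6, 0.6]
gripper_width: 91.3
gripper_force: 0.0
```

Emit:
send_rows --targets '[[[0,0,0,0,0,0,1],[0,0,0,0,0,0,1],[0,0,0,0,0,0,1],[0,0,0,0,0,0,1],[0,0,0,0,0,0,1],[0,0,0,0,0,0,1],[0,0,0,0,0,0,1],[0,0,0,0,0,0,1]]]' --grip_force 20

```text
time_s: 3.7
ee_pos: [504.5, -80.4, 24.1]
ee_rot: [180.0, -0.0, -0.0]
force: [0.3, -0.7, 1.1]
gripper_width: 49.5
gripper_force: 20.0
```

Emit:
send_rows --targets '[[[0,0,0,0,0,0.05,1],[0,0,0,0,0,0.1,1],[0,0,0,0,0,0.15,1],[0,0,0,0,0,0.15,1],[0,0,0,0,0,0.15,1],[0,0,0,0,0,0.15,1],[0,0,0,0.05,0,0.15,1],[0,0,0,0.1,0,0.15,1],[0,0,0,0.15,0,0.15,1],[0,0,0,0.15,0,0.15,1],[0,0,0,0.15,0,0.15,1],[0,0,0,0.15,0,0.15,1]]]'

```text
time_s: 4.9
ee_pos: [654.8, -80.2, 355.7]
ee_rot: [180.0, -0.0, -0.0]
force: [0.7, -1.0, -1.3]
gripper_width: 49.4
gripper_force: 20.0
```

```bash
python3 -c "
from h import *
s=env.state();print(s['qpos'],s['ee_pos'],s['gripper_width'],s['gripper_force'])"
```

```text
[-7.97942391e+00  2.41307311e+01  6.09026669e+01 -1.98049863e-03
  9.49615429e+01  8.20544307e+01] [654.79399497 -80.18475246 355.71998878] 49.356001089669086 19.999636360880686
```

Emit:
send_rows --targets '[[[0,-0.03,0,0.02,0,0.02,1],[0,-0.06,0,0.03,0,0.03,1],[0,-0.06,0,0.03,0,0.03,1],[0,-0.06,0,0.03,0,0.03,1],[0,-0.06,0,0.03,0,0.03,1],[0,-0.06,0,0.03,0,0.03,1],[0,-0.06,0,0.03,0,0.03,1],[0,-0.06,0,0.03,0,0.03,1],[0,-0.06,0,0.03,0,0.03,1],[0,-0.06,0,0.03,0,0.03,1],[0,-0.06,0,0.03,0,0.03,1],[0,-0.06,0,0,0,0,1]]]'

```text
time_s: 6.1
ee_pos: [718.5, -76.7, 418.7]
ee_rot: [-179.5, -60.4, 0.2]
force: [0.1, 1.6, -0.4]
gripper_width: 49.0
gripper_force: 20.0
```

```bash
python3 -c "
from h import *
s=env.state();print(s['qpos'],s['ee_pos'],s['ee_rot'],s['gripper_width'])"
```

```text
[-12.16095554   4.13014606 102.85978548  40.63332391  17.25860158
  44.49733135] [718.49541892 -76.72720443 418.67184254] [-1.79540433e+02 -6.03705494e+01  1.52590259e-01] 49.016175122237044
```

Emit:
send_rows --targets '[[[0,-0.02,0,0.02,0,0.02,1],[0,-0.02,0,0.02,0,0.02,1],[0,0,0,0,0,0,1],[0,0,0,0,0,0,1],[0,0,0,0,0,0,1],[0,0,0,0,0,0,1],[0,0,0,0,0,0,1],[0,0,0,0,0,0,1],[0,0,0,0,0,0,1],[0,0,0,0,0,0,1],[0,0,0,0,0,0,1],[0,0,0,0,0,0,1]]]'

```text
time_s: 7.3
ee_pos: [727.5, -76.9, 426.7]
ee_rot: [-179.5, -63.9, 0.1]
force: [0.5, 0.5, -0.5]
gripper_width: 49.4
gripper_force: 20.0
```

```bash
python3 -c "
from h import *
s=env.state();print(s['qpos'],s['ee_pos'],s['ee_rot'])
im,d=optics.grab_frame('scene');cv2.imwrite('pics/s1.png',im[:,:,::-1])
for n in ('jar_blue','jar_yellow'):
  for r in optics.silhouettes('scene',n): print(n,r['conf'],r['at'])
"
```

```text
[-12.20407154   4.44271778 103.99739964  54.84019623  14.14978913
  30.49279706] [727.45627245 -76.93460111 426.7339814 ] [-1.79515129e+02 -6.38784264e+01  1.17065749e-01]
jar_blue 0.81 [258.4, 203.7]
jar_yellow 0.86 [393.0, 239.0]
```

View pics/s1.png

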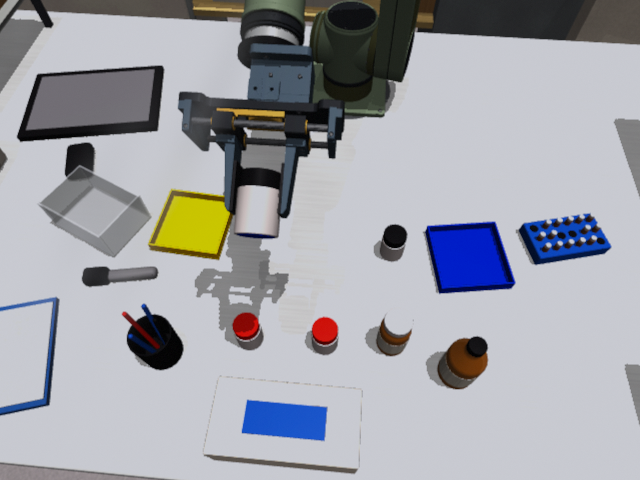

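The tipped jar is at (258,204). Its underside shows only as a thin bluish sliver near (257,236), so I'll check the pixel colours there.

```bash
python3 -c "
import cv2
im=cv2.imread('pics/s1.png')[:,:,::-1]
for v in range(226,242): print(v,[tuple(map(int,im[v,u])) for u in (245,257,268)])
cv2.imwrite('pics/c1.png',cv2.resize(cv2.imread('pics/s1.png')[190:250,220:300],None,fx=8,fy=8,interpolation=cv2.INTER_CUBIC))
"
```

```text
226 [(201, 197, 197), (201, 202, 209), (191, 179, 180)]
227 [(200, 196, 197), (200, 201, 209), (190, 179, 178)]
228 [(200, 197, 197), (200, 202, 209), (189, 178, 178)]
229 [(200, 198, 197), (200, 202, 209), (188, 177, 176)]
230 [(201, 198, 198), (201, 202, 209), (188, 177, 176)]
231 [(200, 196, 196), (200, 202, 209), (187, 176, 176)]
232 [(153, 147, 147), (201, 199, 201), (187, 176, 175)]
233 [(54, 52, 74), (142, 138, 143), (183, 172, 172)]
234 [(0, 9, 57), (25, 27, 62), (136, 128, 128)]
235 [(0, 6, 43), (2, 7, 52), (49, 49, 89)]
236 [(31, 36, 63), (0, 5, 44), (0, 11, 76)]
237 [(96, 96, 105), (9, 17, 51), (0, 5, 43)]
238 [(126, 125, 126), (89, 90, 99), (104, 107, 127)]
239 [(127, 126, 127), (127, 125, 127), (178, 181, 192)]
240 [(125, 124, 125), (124, 123, 124), (200, 201, 209)]
241 [(123, 123, 123), (122, 121, 123), (201, 202, 209)]
```

View pics/c1.png

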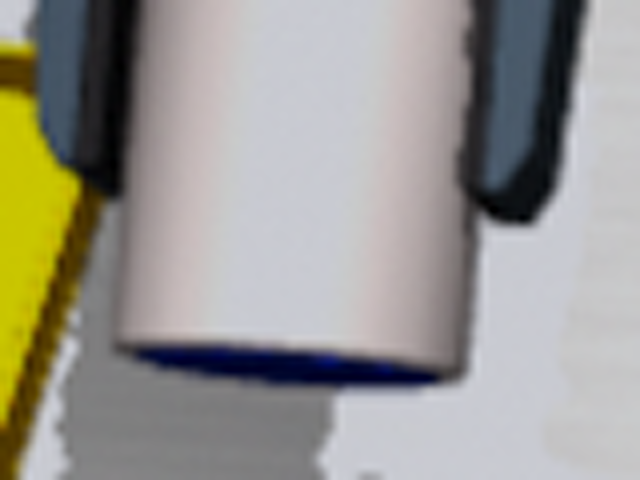

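The underside is clearly blue, so this jar goes into the blue tray at (511,285). I'll turn it upright, then carry it over.

Emit:
send_rows --targets '[[[0,0.03,0,-0.02,0,-0.02,1],[0,0.05,0,-0.03,0,-0.03,1],[0,0.06,0,-0.03,0,-0.03,1],[0,0.06,0,-0.03,0,-0.03,1],[0,0.06,0,-0.03,0,-0.03,1],[0,0.06,0,-0.03,0,-0.03,1],[0,0.06,0,-0.03,0,-0.03,1],[0,0.06,0,-0.03,0,-0.03,1],[0,0.06,0,-0.03,0,-0.03,1],[0,0.06,0,-0.03,0,-0.03,1],[0,0.08,0,-0.03,0,-0.03,1],[0,0.07,0,-0.03,0,0,1]]]'

```text
time_s: 8.65
ee_pos: [657.9, -76.5, 363.0]
ee_rot: [-179.3, -0.0, 0.1]
force: [-0.3, 0.1, -1.6]
gripper_width: 49.5
gripper_force: 20.0
```

Emit:
send_rows --targets '[[[0,0.02,0,-0.05,0.08,-0.03,1],[0,0.02,0,-0.06,0.15,-0.07,1],[0,0,0,-0.06,0.17,-0.08,1],[0,0,0,-0.06,0.17,-0.08,1],[0,0,0,-0.06,0.17,-0.08,1],[0,0,0,-0.06,0.17,-0.08,1],[0,0,0,-0.06,0.17,-0.08,1],[0,0,0,-0.06,0.17,-0.08,1],[0,0,0,-0.06,0.17,-0.08,1],[0,0,0,-0.06,0.17,-0.08,1],[0,0,0,-0.06,0.15,-0.05,1],[0,0,0,-0.03,0.07,0,1]]]'

```text
time_s: 9.85
ee_pos: [519.0, 287.6, 203.7]
ee_rot: [-179.3, 3.5, 0.2]
force: [-0.4, -0.7, -0.8]
gripper_width: 49.6
gripper_force: 20.0
```

Emit:
send_rows --targets '[[[-0.008,-0.039,0,-0.04,0,-0.05,1],[0,0,0,0,0,-0.12,1],[0,0,0,0,0,-0.12,1],[0,0,0,0,0,-0.12,1],[0,0,0,0,0,-0.12,1],[0,0,0,0,0,-0.12,1],[0,0,0,0,0,-0.1,1],[0,0,0,0,0,-0.05,1],[0,0,0,0,0,0,1],[0,0,0,0,0,0,1]]]'

```text
time_s: 10.85
ee_pos: [514.6, 285.7, 46.2]
ee_rot: [180.0, -0.3, 0.0]
force: [0.4, 0.8, -2.0]
gripper_width: 49.5
gripper_force: 20.0
```

Emit:
send_rows --targets '[[[0,0,0,0,0,-0.025,1],[0,0,0,0,0,-0.02,1],[0,0,0,0,0,-0.015,1],[0,0,0,0,0,-0.01,1],[0,0,0,0,0,-0.005,1],[0,0,0,0,0,-0.005,1],[0,0,0,0,0,-0.005,1],[0,0,0,0,0,0,1],[0,0,0,0,0,0,1]]]'

```text
time_s: 11.75
ee_pos: [514.0, 285.5, 28.2]
ee_rot: [179.9, -0.2, 0.0]
force: [0.5, -1.1, -0.8]
gripper_width: 49.5
gripper_force: 20.0
```

Emit:
send_rows --targets '[[[0,0,0,0,0,-0.005,1],[0,0,0,0,0,0,1],[0,0,0,0,0,0,1]]]'

```text
time_s: 12.05
ee_pos: [514.1, 285.5, 28.1]
ee_rot: [179.9, -0.2, 0.0]
force: [-1.4, -0.9, 6.2]
gripper_width: 49.7
gripper_force: 20.0
```

Contact (6 N). I'll open partly, then fully as the fingers rise.

Emit:
send_rows --targets '[[[0,0,0,0,0,0,0],[0,0,0,0,0,0,-0.3],[0,0,0,0,0,0,-0.5],[0,0,0,0,0,0,-0.5],[0,0,0,0,0,0,-0.5],[0,0,0,0,0,0,-0.5]]]'

```text
time_s: 12.65
ee_pos: [513.9, 285.4, 27.0]
ee_rot: [179.9, -0.1, 0.0]
force: [0.3, -0.3, -0.2]
gripper_width: 68.3
gripper_force: 0.0
```

Emit:
send_rows --targets '[[[0,0,0,0,0,0.05,-0.5],[0,0,0,0,0,0.1,-0.5],[0,0,0,0,0,0.15,-0.5],[0,0,0,0,0,0.15,-1],[0,0,0,0,0,0.15,-1],[0,0,0,0,0,0.15,-1],[0,0,0,0,0,0.15,-1],[0,0,0,0,0,0.1,-1],[0,0,0,0,0,0,-1]]]'

```text
time_s: 13.55
ee_pos: [515.4, 286.2, 231.2]
ee_rot: [-179.9, -0.6, 0.0]
force: [-0.0, 0.0, 0.4]
gripper_width: 91.1
gripper_force: 0.0
```

```bash
python3 - <<'E'
from h import *
np.set_printoptions(precision=1,suppress=True)
for cam in ("top","scene"):
    im,dep=optics.grab_frame(cam);cv2.imwrite(f"pics/{cam}2.png",im[:,:,::-1])
    for n in ("jar_blue","jar_yellow"):
        for r in optics.silhouettes(cam,n):
            p=maskpts(cam,r["mask"],dep)
            if len(p)<20: continue
            top=p[p[:,2]>66]
            if len(top): print(cam,n,r["conf"],r["at"],len(p),len(top),p.max(0),"top",(top.min(0)+top.max(0))/2)
E
```

```text
top jar_blue 0.63 [174.2, 259.4] 270 74 [534.9 279.9  79.6] top [511.7 267.6  72.9]
top jar_yellow 0.7 [253.3, 263.2] 583 469 [531.2 147.7  78.4] top [507.5 125.   72.3]
scene jar_blue 0.87 [470.6, 251.4] 817 399 [537.7 306.6  79.8] top [512.7 284.   73.1]
scene jar_blue 0.23 [392.7, 239.5] 790 375 [533.7 156.6  76.3] top [507.7 123.6  71.3]
scene jar_yellow 0.68 [393.5, 241.8] 809 375 [533.8 148.3  76.3] top [507.7 123.3  71.3]
```

View pics/scene2.png

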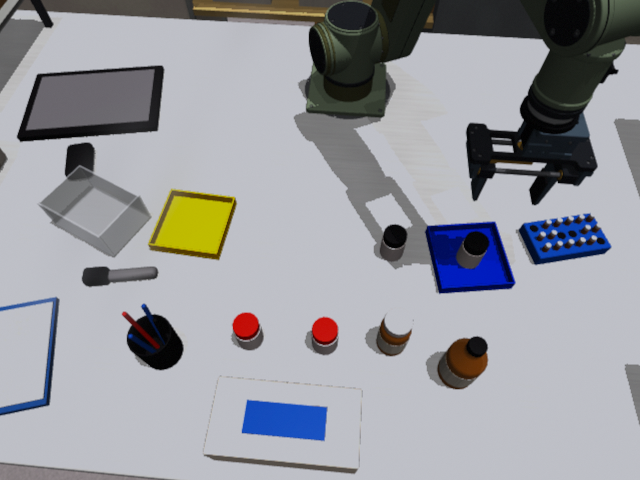

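The blue jar stands upright in its tray at (470,250) and the other is untouched at (393,242). Now for the second jar, at (508,124).

Emit:
send_rows --targets '[[[0,0.006,0,-0.01,-0.1,0,-1],[0,0,0,-0.01,-0.18,0,-1],[0,0,0,-0.01,-0.2,0,-1],[0,0,0,-0.008,-0.18,0,-1],[0,0,0,0,-0.15,-0.05,-1],[0,0,0,0,0,-0.14,-1],[0,0,0,0,0,-0.14,-1],[0,0,0,0,0,-0.14,-1],[0,0,0,0,0,0,-1]]]'

```text
time_s: 14.75
ee_pos: [503.0, 122.5, 129.0]
ee_rot: [179.8, 0.9, 0.0]
force: [-0.2, -1.0, 0.0]
gripper_width: 91.2
gripper_force: 0.0
```

Emit:
send_rows --targets '[[[0.002,-0.01,0,0.023,0.007,-0.05,-1],[0,0,0,0,0,-0.12,-1],[0,0,0,0,0,-0.12,-1],[0,0,0,0,0,-0.12,-1],[0,0,0,0,0,-0.07,-1],[0,0,0,0,0,-0.045,-1],[0,0,0,0,0,0,-1],[0,0,0,0,0,0,-1]]]'

```text
time_s: 15.55
ee_pos: [511.7, 125.1, 28.9]
ee_rot: [-179.9, -0.6, 0.1]
force: [-0.2, 0.2, 0.3]
gripper_width: 91.1
gripper_force: 0.0
```

Emit:
send_rows --targets '[[[0,0,0,0,0,0,1],[0,0,0,0,0,0,1],[0,0,0,0,0,0,1],[0,0,0,0,0,0,1],[0,0,0,0,0,0,1],[0,0,0,0,0,0,1],[0,0,0,0,0,0,1],[0,0,0,0,0,0,1]]]' --grip_force 20

```text
time_s: 16.35
ee_pos: [510.9, 124.8, 28.2]
ee_rot: [-179.9, -0.5, 0.0]
force: [-0.3, -0.4, 1.6]
gripper_width: 49.2
gripper_force: 20.0
```

Emit:
send_rows --targets '[[[0,0,0,0,0,0.05,1],[0,0,0,0,0,0.1,1],[0,0,0,0,0,0.15,1],[0,0,0,0,0,0.15,1],[0,0,0,0,0,0.15,1],[0,0,0,0,-0.08,0.15,1],[0,0,0,0.05,-0.1,0.15,1],[0,0,0,0.1,-0.1,0.15,1],[0,0,0,0.15,-0.1,0.15,1],[0,0,0,0.15,-0.1,0.15,1],[0,0,0,0.15,-0.1,0.15,1],[0,0,0,0.15,-0.05,0.15,1]]]'

```text
time_s: 17.55
ee_pos: [661.3, -3.0, 360.0]
ee_rot: [-179.9, -0.5, -0.0]
force: [0.8, -0.1, -0.8]
gripper_width: 49.6
gripper_force: 20.0
```

Emit:
send_rows --targets '[[[0,-0.03,0,0.02,0,0.02,1],[0,-0.06,0,0.04,0,0.03,1],[0,-0.06,0,0.04,0,0.03,1],[0,-0.06,0,0.04,0,0.03,1],[0,-0.06,0,0.04,0,0.03,1],[0,-0.06,0,0.04,0,0.03,1],[0,-0.06,0,0.04,0,0.03,1],[0,-0.06,0,0.04,0,0.03,1],[0,-0.06,0,0.04,0,0.03,1],[0,-0.06,0,0.03,0,0.03,1],[0,-0.06,0,0.03,0,0.03,1],[0,-0.06,0,0.02,0,0.02,1]]]'

```text
time_s: 18.75
ee_pos: [744.3, -1.2, 427.1]
ee_rot: [180.0, -62.8, 0.1]
force: [-0.2, 0.3, -1.1]
gripper_width: 49.6
gripper_force: 20.0
```

```bash
python3 -c "
from h import *
s=env.state();print(s['qpos'],s['ee_pos'],s['ee_rot'],s['gripper_width'])"
```

```text
[ -1.70495723   5.36156272 102.08574146   9.46616658   9.87016649
  79.84176689] [744.31480107  -1.1829401  427.14696276] [ 1.79999758e+02 -6.28260379e+01  1.11308612e-01] 49.5663061893754
```

Tilt is 63°, near the end of j5's range. I'll add slight margin while rising, then hold.

Emit:
send_rows --targets '[[[0,-0.02,0,0.03,0,0.05,1],[0,0,0,0,0,0,1],[0,0,0,0,0,0,1],[0,0,0,0,0,0,1],[0,0,0,0,0,0,1],[0,0,0,0,0,0,1],[0,0,0,0,0,0,1],[0,0,0,0,0,0,1],[0,0,0,0,0,0,1],[0,0,0,0,0,0,1],[0,0,0,0,0,0,1],[0,0,0,0,0,0,1]]]'

```text
time_s: 19.95
ee_pos: [750.9, -1.2, 436.1]
ee_rot: [-180.0, -64.4, 0.1]
force: [1.0, 0.7, -1.0]
gripper_width: 48.7
gripper_force: 20.0
```

```bash
python3 -c "
from h import *
im,d=optics.grab_frame('scene');cv2.imwrite('pics/s3.png',im[:,:,::-1])
for n in ('jar_blue','jar_yellow'):
  for r in optics.silhouettes('scene',n): print(n,r['conf'],r['at'])
c=optics.camera_info('scene');K=np.array(c['camera_matrix']);s=env.state()
p=np.array(c['R'])@s['ee_pos']+np.array(c['t']);q=K@p;u,v=(q[:2]/q[2]).astype(int);print(u,v,s['ee_rot'])
cv2.imwrite('pics/c3.png',cv2.resize(im[v-40:v+40,u-50:u+50,::-1],None,fx=6,fy=6,interpolation=cv2.INTER_CUBIC))
"
```

```text
jar_blue 0.59 [472.7, 248.6]
jar_yellow 0.68 [325.3, 223.1]
323 231 [-1.79976529e+02 -6.44104728e+01  9.97439420e-02]
```

View pics/c3.png

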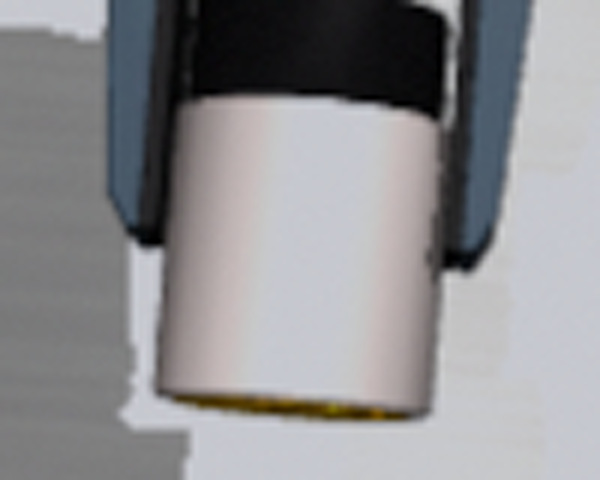

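The crop shows a yellow underside, so this jar goes into the yellow tray at (481,-307).

Emit:
send_rows --targets '[[[0,0.03,0,-0.02,0,-0.02,1],[0,0.05,0,-0.03,0,-0.03,1],[0,0.06,0,-0.03,0,-0.03,1],[0,0.06,0,-0.03,0,-0.03,1],[0,0.06,0,-0.03,0,-0.03,1],[0,0.06,0,-0.03,0,-0.03,1],[0,0.06,0,-0.04,0,-0.03,1],[0,0.06,0,-0.04,0,-0.03,1],[0,0.06,0,-0.04,0,-0.03,1],[0,0.07,0,-0.04,0,-0.03,1],[0,0.08,0,-0.04,0,-0.03,1],[0,0.062,0,-0.03,0,0,1]]]'

```text
time_s: 21.3
ee_pos: [671.3, -1.2, 371.8]
ee_rot: [-179.9, -0.1, 0.0]
force: [-0.0, 0.1, -1.4]
gripper_width: 49.3
gripper_force: 20.0
```

Emit:
send_rows --targets '[[[0,0,0,-0.05,-0.08,-0.03,1],[0,0,0,-0.08,-0.12,-0.07,1],[0,0,0,-0.08,-0.14,-0.08,1],[0,0,0,-0.08,-0.14,-0.08,1],[0,0,0,-0.08,-0.14,-0.08,1],[0,0,0,-0.08,-0.14,-0.08,1],[0,0,0,-0.08,-0.14,-0.08,1],[0,0,0,-0.08,-0.14,-0.08,1],[0,0,0,-0.08,-0.14,-0.08,1],[0,0,0,-0.08,-0.14,-0.08,1],[0,0,0,-0.07,-0.13,-0.05,1],[0,0,0,-0.03,-0.07,0,1]]]'

```text
time_s: 22.5
ee_pos: [495.4, -306.7, 212.7]
ee_rot: [-179.9, -0.2, -0.1]
force: [0.1, -0.5, -1.0]
gripper_width: 49.1
gripper_force: 20.0
```

Emit:
send_rows --targets '[[[0,0,0,0,0,0,1],[0,0,0,0,0,0,1]]]'

```text
time_s: 22.7
ee_pos: [498.0, -305.0, 215.0]
ee_rot: [-179.9, -0.5, 0.0]
force: [0.9, 0.6, -0.8]
gripper_width: 49.2
gripper_force: 20.0
```

Emit:
send_rows --targets '[[[0,0,0,-0.04,0,-0.05,1],[0,0,0,-0.04,0,-0.12,1],[0,0,0,0,0,-0.13,1],[0,0,0,0,0,-0.13,1],[0,0,0,0,0,-0.13,1],[0,0,0,0,0,-0.12,1],[0,0,0,0,0,-0.1,1],[0,0,0,0,0,-0.05,1],[0,0,0,0,0,0,1],[0,0,0,0,0,0,1]]]'

```text
time_s: 23.7
ee_pos: [482.1, -305.1, 49.1]
ee_rot: [-179.9, -0.4, 0.1]
force: [0.4, -0.0, -1.1]
gripper_width: 49.3
gripper_force: 20.0
```

Emit:
send_rows --targets '[[[0,0,0,0,0,-0.025,1],[0,0,0,0,0,-0.02,1],[0,0,0,0,0,-0.015,1],[0,0,0,0,0,-0.01,1],[0,0,0,0,0,-0.005,1],[0,0,0,0,0,-0.005,1],[0,0,0,0,0,0,1],[0,0,0,0,0,0,1]]]'

```text
time_s: 24.5
ee_pos: [480.9, -305.3, 32.3]
ee_rot: [-179.9, -0.3, 0.0]
force: [-0.6, -0.2, 0.3]
gripper_width: 49.3
gripper_force: 20.0
```

Emit:
send_rows --targets '[[[0,0,0,0,0,-0.005,1],[0,0,0,0,0,0,1],[0,0,0,0,0,0,1]]]'

```text
time_s: 24.8
ee_pos: [480.9, -305.3, 32.2]
ee_rot: [-179.9, -0.4, 0.0]
force: [-2.0, 0.7, 6.9]
gripper_width: 49.0
gripper_force: 20.0
```

Emit:
send_rows --targets '[[[0,0,0,0,0,0,0],[0,0,0,0,0,0,-0.3],[0,0,0,0,0,0,-0.5],[0,0,0,0,0,0,-0.5],[0,0,0,0,0,0,-0.5],[0,0,0,0,0,0,-0.5]]]'

```text
time_s: 25.4
ee_pos: [480.9, -305.2, 31.0]
ee_rot: [-179.9, -0.3, 0.0]
force: [0.1, 0.2, -0.3]
gripper_width: 68.2
gripper_force: 0.0
```

Emit:
send_rows --targets '[[[0,0,0,0,0,0.05,-0.5],[0,0,0,0,0,0.1,-0.5],[0,0,0,0,0,0.15,-0.5],[0,0,0,0,0,0.15,-1],[0,0,0,0,0,0.15,-1],[0,0,0,0,0,0.15,-1],[0,0,0,0,0,0.1,-1],[0,0,0,0,0,0,-1],[0,0,0,0,0,0,-1],[0,0,0,0,0,0,-1]]]'

```text
time_s: 26.4
ee_pos: [480.1, -304.7, 199.8]
ee_rot: [-179.8, -0.2, 0.0]
force: [0.4, 0.0, 1.3]
gripper_width: 91.6
gripper_force: 0.0
```

```bash
python3 - <<'E'
from h import *
np.set_printoptions(precision=1,suppress=True)
im,dep=optics.grab_frame("scene");cv2.imwrite("pics/scene4.png",im[:,:,::-1])
for n in ("jar_blue","jar_yellow"):
    for r in optics.silhouettes("scene",n):
        p=maskpts("scene",r["mask"],dep);top=p[p[:,2]>66]
        if len(top): print(n,r["conf"],r["at"],p.max(0),"top",(top.min(0)+top.max(0))/2)
E
```

```text
jar_blue 0.72 [470.7, 248.7] [537.8 333.4  80.1] top [512.5 285.2  73.1]
jar_yellow 0.69 [190.6, 213.1] [ 503.5 -279.    79.7] top [ 477.3 -303.8   72.9]
```

View pics/scene4.png

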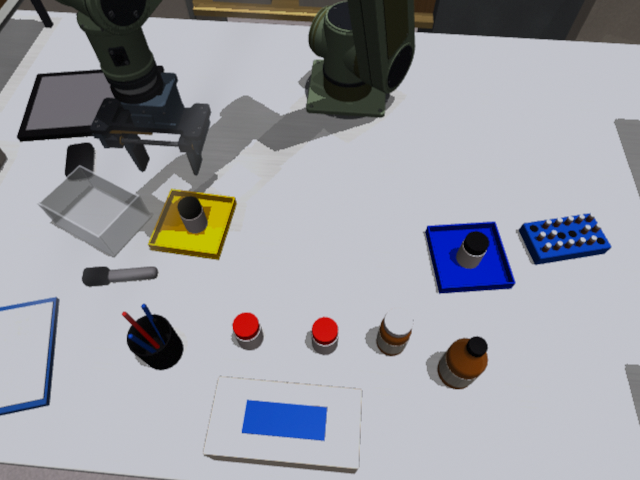

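Both jars stand upright in their trays, at (191,213) in the yellow and (471,249) in the blue, and the gripper is clear.

```bash
python3 -c "
from workcell import env
print(env.job_done())"
```

```text
the job is handed in; nothing more can be done
None
```

Each jar was tipped past 60° and held for about a second to read its mark; the blue-marked one now stands upright in the blue tray and the yellow-marked one in the yellow tray, and the job is handed in (no verdict was returned).

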